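# Lock a guide bush into an upturned router base

## Task

Fit the brass guide bush from the plywood rack into the bayonet collar of the router base that is clamped upside down on the bench: feel its two lugs down into the collar's slots, press it against the spring washer and turn it clockwise a quarter turn to the stop, so that it springs up locked when let go. Be gentle: do not force it down or wrench it against the stop (at no time more than 50 N of contact force on the router base, the washer's push included). Leave the other bushes and the guitar body where they lie.

Things in the scene. Friction and masses are not known exactly. Their poses are not given: they have to be found in the camera images.
- bush: Brass-coloured guide bush, 34 mm tall, about 130 g, standing in any one of the rack's three cells (the bushes change places). Origin: centre of its underside, z up. From there up: round pilot boss, diameter 44 mm, from 0 to 12 mm (foot bevelled 1.5 mm), then a smooth round tube, diameter 30 mm, from 12 to 34 mm: the place to grip. A half turn makes no difference to it.
- lugs (a point): Point on the brass bush's axis, 6 mm above its underside, axes as the bush's. Two equal lugs stand out from the boss here, along the bush's own +x and -x, each 50 degrees wide, reaching to 30 mm from the axis, 4 mm thick (4 to 8 mm above the underside).
- bush_s: Steel guide bush, the same but for its tube of diameter 23 mm; not wanted, must stay in its cell. Origin: centre of its underside.
- bush_l: Steel guide bush, the same but for its tube of diameter 37 mm; not wanted, must stay in its cell. Origin: centre of its underside.
- rack: Flat plywood tray fixed to the bench, 98 mm (its x) by 284 mm (its y), floor 5 mm thick, rim 10 mm high, two dividers making three cells 93 mm apart along its y. Origin: centre of its underside, on the bench.
- base: Router base, motor out, fixed upside down in a wooden hand-screw clamp: black round sole, diameter 150 mm, facing up 100 mm above the bench, on an aluminium sleeve of diameter 96 mm; below the sole a wooden knob on either side (along its x) and the clamp's two jaws, 44 mm high, reaching 150 mm along its +x. Origin: on the bench under the sole's centre; z up.
- collar (a point): Centre of the grey steel bayonet collar, level with the sole's top; axes as the base's. Bore 46 mm; two slots, 56 degrees wide, half a turn apart, pass the lugs. They lie along the base's x axis but turned up to 36 degrees either way, which no reading tells: look or feel. While the lugs rest on the collar's face beside the slots, the bush's underside is 4 mm below this point, boss in bore.
- unlocked (a point): On the collar's axis, 7.5 mm below its face: the sprung washer, where the bush's underside sits once the lugs have dropped into the slots. Pushing up with 5 N here, 8 N 3 mm lower, 10.5 N 5.5 mm lower; hard bottom 7.5 mm lower, 12.5 N. The lugs pass under the collar's lips from 5.5 mm lower on. Then the bush turns clockwise only (from above). Friction about 0.6.
- locked (a point): On the collar's axis, 10.5 mm below its face: the bush's underside when locked. A quarter turn clockwise from the slots' middle (lugs across the slots' line, 3 degrees play either way) the lips have pockets, ended by a solid stop at 93 degrees; there the washer lifts the bush 2.5 mm when the press is eased. Let go anywhere else it does not come to this height.
- guitar: Bystander: small guitar body without a neck, brown sides and cream top, 260 x 184 x 66 mm, lying on its back. Origin: centre of its underside.
There are look-alikes about, which are no part of the job. Of the things like the bush, leave any that is turquoise; of the rest the larger one is meant.

How it is judged:
On the way, in this order (a step that is already met when the one before it is completed fails the run):
1. the brass bush is lifted clear of the rack (height (world z) of bush above 0.04 m), for 0.1 s.
2. the bush is pressed down in the collar with its lugs below the lips (z of bush in the frame of collar below -0.0122 m and horizontal distance between bush and collar below 0.004 m), for 0.1 s.
At the end, for the whole second after the job is handed in: The brass bush rests locked in the collar: its underside 9.2 to 11.9 mm below the collar's face (the height it only keeps in the lock pockets), its axis within 3 mm of the collar's, upright within 0.06 rad, at rest and let go (z of bush in the frame of collar between -0.0119 and -0.0092 m and horizontal distance between bush and collar below 0.003 m and angle between bush's own z axis and vertical below 0.06 rad and linear speed of bush below 0.01 m/s); the robot touches nothing.
It fails at once if the bush is pressed or wrung against the router base with more than 50 N (contact force between bush and base above 50 N).
It fails at once if another bush or the guitar body is moved more than 20 mm (distance of any of bush_s, bush_l, guitar from where it was at the start of the episode above 0.02 m).
It also fails if it takes over 72 s, if anything falls off the work surface, if the arm or the gripper's body presses on something with over 40 N, if the wrist force passes 120 N, or if a joint passes its speed limit or range.

## Robot

A 6-joint arm with a two-finger parallel gripper is mounted at the origin on the work surface. World frame = base frame: x ahead of the robot, y to its left, z up, the work surface at z = 0. Lengths are in m, angles in rad, forces in N, time in s.
With the tool pointing down it reaches from about 0.3 to 0.85 m from the base axis. Payload 4.2 kg.
Tool frame: the origin (TCP) lies between the finger pads; the fingertips stand 11 mm ahead of it and the grasp point (between the pads) lies 8 mm behind it; z points along the fingers, y is the line along which they close (so a half turn about z gives the same grasp; the last joint's range is limited). The gripper opens to 91 mm and grips with 3 to 60 N. Pads are 32 mm wide; open, the fingers measure 118 mm over their backs; the gripper's body (76 mm by 178 mm) begins 60 mm behind the grasp point.
Start: joints at [1.23, 0.32, 1.565, -0, 1.257, -0.02], TCP at [0.181, 0.546, 0.225] pointing down, gripper open.
Joint ranges: [-3.11, 3.11], [-0.84, 2.01], [0.21, 2.61], [-1.34, 4.49], [0.05, 2.63], [-2.56, 2.56]. Speed limits (rad/s): [2.57, 2.57, 3.14, 3.14, 3.14, 3.14].

## Interface

Orientations are given as a 3x3 rotation matrix whose columns are the frame's x, y, z axes.
In Python, from plant import status, cams, job gives the robot as it stands.
- The arm moves only by the shell command python3 -m handwheel 'ROWS' [FORCE]. ROWS is JSON, one flat list of numbers, 7 for each row, row after row: the turn, a rotation vector about the tool's x, y, z in rad, then the shift along the tool's x, y, z in mm, then the finger opening in mm, from 0 to 91.2. In form: [ax, ay, az, dx, dy, dz, hand, ax, ay, az, dx, dy, dz, hand, ...]. A call has 1 to 20 rows; each row shifts and turns the commanded pose from where the row before left it, along the tool's axes as they then stand; what a row does not reach is not made up. A row lasts 1/10 s, in which the tool goes at most 50 mm and 8.59 degrees, less where a joint would pass 70% of its speed; a pose out of reach is approached as far as the arm can. A call with a gripper value outside its range is refused whole. The fingers move at their own pace and stop on an object; FORCE is the grip in N (left out, the last holds). Time passes only in rows, so rows that do not move let the fingers close. It gives the time, the measured TCP pose, the force, the opening and the grip force at its end, in the units of the state.
- status.observe(): the state, without advancing time (a new reading comes with each control period).
- cams.camera(name): name is "side" or "top" or "wrist"; returns the picture (400x640x3 uint8, red, green, blue); there is no depth.
- cams.camera_info(name): a dict with "K" (3x3 intrinsics, pixels), "rvec" (rotation vector, rad) and "tvec" (3), from world to camera coordinates, as OpenCV has them; the wrist camera has in their place "hand_eye" (4x4, takes a point from camera to tool coordinates, whose origin is the TCP and whose axes are the flange's). Camera axes: x right, y down, z forward; pixel columns grow to the right and rows downward; lengths in m; the calibration is good to about 2 mm. A picture is of the moment at which its call begins: read the wrist's pose just before it. camera_info takes no time and is no camera call.
- job.close_job(): hands the job in; it is judged then, once.
Trained networks look in the newest picture that a camera, given by its name, has taken for a name from the list of things; names that differ only in an ending like _2 or _b are one class to them, and where a whole thing is asked for, a point or a joint stands for the part that bears it (a point fixed in the world has none). Each returns a list of dicts, best first, with "score" (0 to 1); they miss things now and then, are a little off and sometimes report something else, mostly with a low value. They report only what shows in the picture. A call takes as long as a camera call. They do not tell look-alikes from the thing itself.
- cams.boxes_of(camera, query): "centre" ([column, row] in pixels, amid what is visible of it).
The state is a dict: "time_s": time; "q": joint angles; "qvel": joint speeds; "joint_torque": joint torques, N m; "tool_pos": TCP position; "tcp_rot": TCP orientation; "contact_force": force on the tool from outside, world axes, zero at the start; "ft_torque": the same for the moment, N m; "gripper_width": finger opening in m; "grip_force": force on a finger pad.
Only numpy, scipy, OpenCV 4.12 (cv2) and the standard library are available. Lean on these libraries where they do the work, as an engineer would, in place of code of your own. Each camera call takes 0.05 s, during which the arm holds its last target. There are 200 camera calls.

## Working session

There is one attempt and no reset: what is moved stays moved. The work goes in short steps, Python scripts to look and compute and a shell command to move; the robot and the scene stay as the last step left them, time stands still between calls to the robot, and variables do not carry over. Pictures are saved under pics/ and viewed, at most 10 in all, crops included, and the job is handed in when it is done.

```bash
mkdir -p pics; ls
cat > h.py <<'E'
import numpy as np, cv2
from plant import status, cams, job
def ray(cam,px,tool=None):
    i=cams.camera_info(cam);K=np.array(i["K"])
    d=np.linalg.inv(K)@np.array([px[0],px[1],1.])
    if cam=="wrist":
        s=tool or status.observe();H=np.array(i["hand_eye"]);R=np.array(s["tcp_rot"]);
        return np.array(s["tool_pos"])+R@H[:3,3], R@H[:3,:3]@d
    R=cv2.Rodrigues(np.array(i["rvec"]))[0];t=np.array(i["tvec"]).ravel()
    return -R.T@t, R.T@d
def at(cam,px,z,tool=None):
    o,d=ray(cam,px,tool);return o+d*(z-o[2])/d[2]
def pic(cam,name,crop=None,scale=1):
    im=cams.camera(cam)
    o=im if crop is None else im[crop[1]:crop[3],crop[0]:crop[2]]
    o=cv2.resize(o,None,fx=scale,fy=scale,interpolation=cv2.INTER_CUBIC)
    cv2.imwrite("pics/"+name,cv2.cvtColor(o,cv2.COLOR_RGB2BGR));return im
E
python3 - <<'E'
from h import *
np.set_printoptions(precision=4,suppress=True)
im=pic("top","top1.png")
for q in ["bush","bush_s","bush_l","rack","base","collar","guitar"]:
    for b in cams.boxes_of("top",q)[:4]: 
        c=b["centre"];print(q,b["score"],c,at("top",c,0.1 if q in("base","collar") else 0.035))
print(np.array(status.observe()["tcp_rot"]),cams.camera_info("wrist")["hand_eye"])
E
```

```text
pics
bush 0.74 [268.2, 225.9] [0.519  0.2143 0.035 ]
bush 0.68 [303.7, 217.5] [0.5383 0.1216 0.035 ]
bush 0.6 [253.8, 279.6] [0.3819 0.254  0.035 ]
bush 0.58 [231.7, 228.8] [0.514  0.3089 0.035 ]
bush_s 0.74 [268.2, 225.9] [0.519  0.2143 0.035 ]
bush_s 0.68 [303.7, 217.5] [0.5383 0.1216 0.035 ]
bush_s 0.6 [253.8, 279.6] [0.3819 0.254  0.035 ]
bush_s 0.58 [231.7, 228.8] [0.514  0.3089 0.035 ]
bush_l 0.74 [268.2, 225.9] [0.519  0.2143 0.035 ]
bush_l 0.68 [303.7, 217.5] [0.5383 0.1216 0.035 ]
bush_l 0.6 [253.8, 279.6] [0.3819 0.254  0.035 ]
bush_l 0.58 [231.7, 228.8] [0.514  0.3089 0.035 ]
rack 0.96 [277.6, 226.0] [0.518  0.1899 0.035 ]
base 0.62 [446.7, 197.3] [ 0.5781 -0.2358  0.1   ]
guitar 0.76 [294.1, 121.9] [0.7908 0.1408 0.035 ]
[[-0.949   0.3153 -0.    ]
 [ 0.3153  0.949  -0.0002]
 [-0.     -0.0002 -1.    ]] [[-0.0003 -0.9574 -0.2887  0.0823]
 [ 1.     -0.0002 -0.0002  0.0006]
 [ 0.0001 -0.2887  0.9574 -0.1593]
 [ 0.      0.      0.      1.    ]]
```

View pics/top1.png

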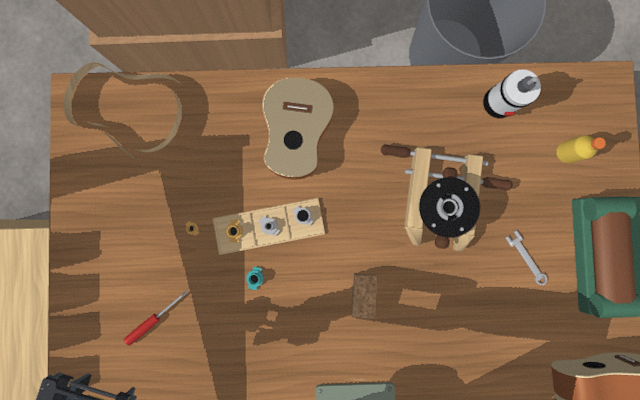

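Brass bush is in the left cell (233,231). The small brass one (191,228) and the turquoise one (254,279) are look-alikes. The base is at (449,207).

```bash
python3 -m handwheel '[0,0,0,-43,-14,7,70,0,0,0,-43,-14,7,70,0,0,0,-43,-14,7,70,0,0,0,-43,-14,7,70,0,0,0,-43,-14,7,70,0,0,0,-43,-14,7,70,0,0,0,-43,-14,7,70,0,0,0,-43,-14,7,70,0,0,0,-43,-14,7,70,0,0,0,0,0,0,70,0,0,0,0,0,0,70]'
python3 - <<'E'
from h import *
np.set_printoptions(precision=4,suppress=True)
s=status.observe();pic("wrist","w1.png")
print(s["time_s"],s["tool_pos"],s["contact_force"])
for b in cams.boxes_of("wrist","bush")[:4]: print(b["score"],b["centre"],at("wrist",b["centre"],0.03))
i=cams.camera_info("top");print(i)
E
```

```text
time_s: 1.5
tool_pos: [0.5092, 0.3034, 0.1615]
tcp_rot: [[-0.948, 0.318, -0.001], [0.318, 0.948, 0.0], [0.001, -0.0, -1.0]]
contact_force: [-0.8, 0.3, -0.3]
gripper_width: 0.0698
grip_force: 0.0
1.5 [0.5092 0.3034 0.1615] [-0.8403  0.278  -0.2975]
0.88 [218.9, 80.2] [0.3852 0.2621 0.03  ]
0.81 [165.0, 266.0] [0.5232 0.1469 0.03  ]
0.81 [432.5, 166.8] [0.51  0.412 0.03 ]
0.73 [228.0, 229.3] [0.5075 0.2189 0.03  ]
{'K': array([[466.3295,   0.    , 321.1557],
       [  0.    , 466.3295, 192.2205],
       [  0.    ,   0.    ,   1.    ]]), 'rvec': array([ 2.1661, -2.224 ,  0.0893]), 'tvec': array([0.0901, 0.6019, 1.2157])}
```

View pics/w1.png

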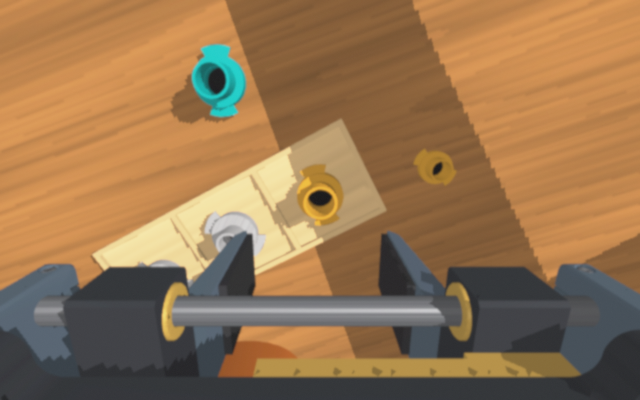

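Brass bush at (320,195), lugs near (314,170) and (327,222). I'll crop and fit it.

Run:
```python
from h import *
np.set_printoptions(precision=4,suppress=True)
im=cv2.imread("pics/w1.png");c=im[140:260,260:400]
cv2.imwrite("pics/w1c.png",cv2.resize(c,None,fx=5,fy=5,interpolation=cv2.INTER_CUBIC))
for p in [(320,197),(319,201),(313,170),(328,222)]: 
  print(p,at("wrist",p,0.039),at("wrist",p,0.013))
for p in [(233,231),(268,226),(303,215)]: print(at("top",p,.039))
```

```text
(320, 197) [0.5026 0.3103 0.039 ] [0.5093 0.3084 0.013 ]
(319, 201) [0.5058 0.3084 0.039 ] [0.5128 0.3063 0.013 ]
(313, 170) [0.4781 0.3121 0.039 ] [0.4825 0.3104 0.013 ]
(328, 222) [0.5269 0.3099 0.039 ] [0.5358 0.308  0.013 ]
[0.5083 0.305  0.039 ]
[0.5187 0.2144 0.039 ]
[0.5448 0.1232 0.039 ]
```

View pics/w1c.png

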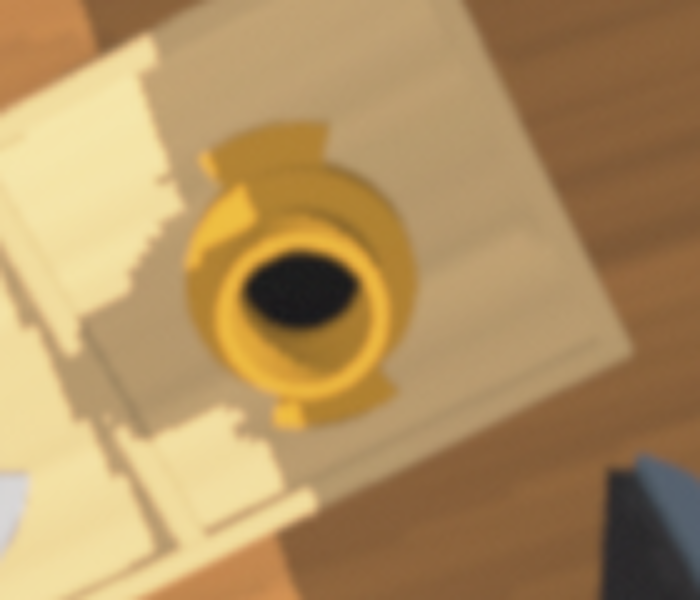

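Run:
```python
from h import *
np.set_printoptions(precision=4,suppress=True)
f=lambda u,v,z:at("wrist",(260+u/5,140+v/5),z)
print("tube",f(302,322,.039))
for k in [(200,152),(328,122),(290,430),(395,388)]: print(f(*k,.013))
a,b=f(262,125,.013),f(347,415,.013);print(a,b,(a+b)/2,np.linalg.norm(a-b),np.degrees(np.arctan2(*(b-a)[1::-1])))
R=np.array(status.observe()["tcp_rot"]);t=f(302,322,.039)
print("shift tool mm",R.T@(t-status.observe()["tool_pos"])*1e3)
```

```text
tube [0.5092 0.3086 0.039 ]
[0.4791 0.2987 0.013 ]
[0.4812 0.3231 0.013 ]
[0.5366 0.2974 0.013 ]
[0.5348 0.3195 0.013 ]
[0.4779 0.3113 0.013 ] [0.5372 0.3089 0.013 ] [0.5075 0.3101 0.013 ] 0.059321636882686 -2.300126582522493
shift tool mm [  0.2034   4.0233 123.0879]
```

```bash
python3 -m handwheel '[0,0,0,2.3,5.3,20,60,0,0,0,0,0,40,60,0,0,0,0,0,40,60,0,0,0,0,0,20,60,0,0,0,0,0,10,60,0,0,0,0,0,0,60,0,0,0,0,0,0,60]'; python3 -m handwheel '[0,0,0,0,0,0,20,0,0,0,0,0,0,20,0,0,0,0,0,0,20,0,0,0,0,0,0,20,0,0,0,0,0,0,20,0,0,0,0,0,0,20,0,0,0,0,0,0,20]' 25
```

```text
time_s: 2.3
tool_pos: [0.5088, 0.3109, 0.0332]
tcp_rot: [[-0.949, 0.314, 0.002], [0.314, 0.949, 0.001], [-0.002, 0.002, -1.0]]
contact_force: [0.3, -1.2, 0.6]
gripper_width: 0.0598
grip_force: 0.0
time_s: 3.0
tool_pos: [0.5084, 0.3096, 0.0324]
tcp_rot: [[-0.949, 0.315, 0.0], [0.315, 0.949, -0.0], [-0.0, -0.0, -1.0]]
contact_force: [-1.0, -1.9, 5.8]
gripper_width: 0.0292
grip_force: 25.0
```

```bash
python3 -m handwheel '[0,0,0,0,0,-20,20,0,0,0,0,0,-40,20,0,0,0,0,0,-40,20,0,0,0,0,0,-40,20]' 35; python3 -m handwheel '[0,0,0,-18,-42.3,-6,20,0,0,0,-18,-42.3,-6,20,0,0,0,-18,-42.3,-6,20,0,0,0,-18,-42.3,-6,20,0,0,0,-18,-42.3,-6,20,0,0,0,-18,-42.3,-6,20,0,0,0,-18,-42.3,-6,20,0,0,0,-18,-42.3,-6,20,0,0,0,-18,-42.3,-6,20,0,0,0,-18,-42.3,-6,20,0,0,0,-18,-42.3,-6,20,0,0,0,-18,-42.3,-6,20,0,0,0,0,0,0,20,0,0,0,0,0,0,20,0,0,0,0,0,0,20]'
python3 - <<'E'
from h import *
np.set_printoptions(precision=4,suppress=True)
s=status.observe();pic("wrist","w2.png")
print(s["time_s"],s["tool_pos"],s["contact_force"],s["q"])
for q in("collar","base","bush"):
  for b in cams.boxes_of("wrist",q)[:3]: print(q,b["score"],b["centre"],at("wrist",b["centre"],0.1))
E
```

```text
time_s: 3.4
tool_pos: [0.508, 0.3099, 0.1726]
tcp_rot: [[-0.949, 0.315, -0.001], [0.315, 0.949, 0.0], [0.001, -0.0, -1.0]]
contact_force: [0.3, -0.1, -0.9]
gripper_width: 0.0291
grip_force: 35.0
time_s: 4.9
tool_pos: [0.553, -0.239, 0.2432]
tcp_rot: [[-0.949, 0.315, -0.001], [0.315, 0.949, 0.001], [0.001, 0.001, -1.0]]
contact_force: [-0.1, 0.8, -1.5]
gripper_width: 0.0291
grip_force: 35.0
4.9 [ 0.553  -0.239   0.2432] [-0.0897  0.751  -1.4916] [-0.4274  0.3538  1.4671  0.0008  1.3223 -1.6781]
collar 0.68 [311.6, 175.0] [ 0.5306 -0.2351  0.1   ]
base 0.77 [312.6, 170.6] [ 0.5272 -0.2331  0.1   ]
bush 0.92 [622.9, 68.7] [0.5271 0.0424 0.1   ]
bush 0.81 [316.2, 253.8] [ 0.6072 -0.2562  0.1   ]
```

View pics/w2.png

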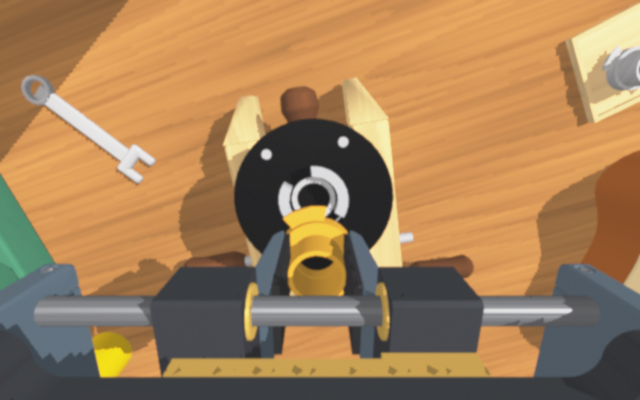

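The collar is at about (313,197), with its lower half hidden by the held bush. Backing off along tool −x and coming closer.

```bash
python3 -m handwheel '[0,0,0,-30,0,25,20,0,0,0,-30,0,25,20,0,0,0,0,0,0,20,0,0,0,0,0,0,20]'
python3 - <<'E'
from h import *
np.set_printoptions(precision=4,suppress=True)
s=status.observe();im=pic("wrist","w3.png")
print(s["time_s"],s["tool_pos"],s["contact_force"])
c=cv2.cvtColor(im,cv2.COLOR_RGB2BGR)[40:310,170:470]
cv2.imwrite("pics/w3c.png",cv2.resize(c,None,fx=2.2,fy=2.2,interpolation=cv2.INTER_CUBIC))
E
```

```text
time_s: 5.5
tool_pos: [0.61, -0.258, 0.1929]
tcp_rot: [[-0.949, 0.314, -0.002], [0.314, 0.949, 0.001], [0.003, 0.0, -1.0]]
contact_force: [-0.2, 0.6, -0.3]
gripper_width: 0.029
grip_force: 35.0
5.5 [ 0.61   -0.258   0.1929] [-0.202   0.6126 -0.2703]
```

View pics/w3c.png

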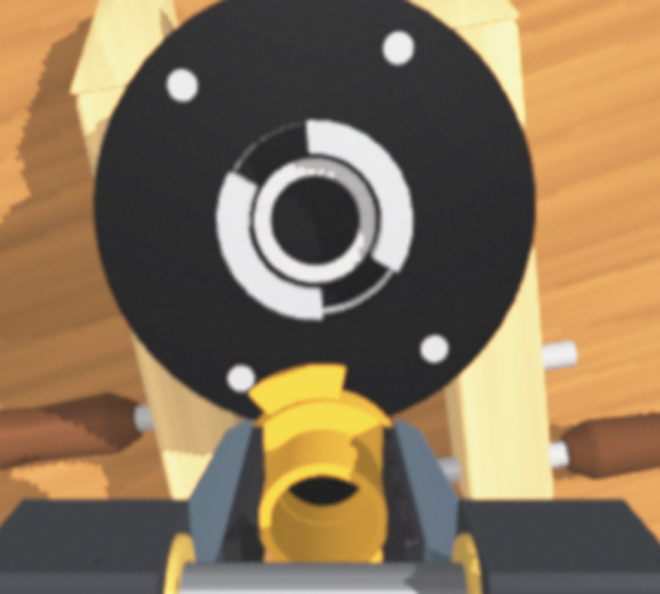

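Run:
```python
from h import *
np.set_printoptions(precision=4,suppress=True)
s=status.observe();f=lambda u,v,z:at("wrist",(170+(u+.5)/2.2-.5,40+(v+.5)/2.2-.5),z)[:2]
w=[f(*p,.1) for p in [(216,219),(414,219),(315,119),(315,320)]];print(w)
h=[f(*p,.1) for p in [(182,85),(398,48),(435,348),(241,378)]];print("holes",np.mean(h,0))
so=[f(*p,.1) for p in [(94,205),(535,205)]];print("sole",so)
k=[f(*p,.1) for p in [(307,121),(233,172),(322,319),(399,271)]];C=np.mean(k,0);print("corners c",C)
ang=lambda v:np.degrees(np.arctan2(v[1],v[0]))
for C in (C,[(w[2][0]+w[3][0])/2,(w[0][1]+w[1][1])/2],np.mean(w,0)):
  print(C,[(round(ang(p-C),1),round(np.linalg.norm(p-C),4)) for p in k])
z=s["tool_pos"][2]-.0274+.008
L=[f(*p,z) for p in [(250,393),(346,366),(298,371)]];t=np.array(s["tool_pos"][:2])
print([(round(ang(p-t),1),np.linalg.norm(p-t)) for p in L])
R=np.array(s["tcp_rot"]);print(ang(R[:2,0]),[R.T@np.r_[p-t,0]*1e3 for p in L])
```

```text
[array([ 0.5425, -0.2734]), array([ 0.5637, -0.2097]), array([ 0.5226, -0.2313]), array([ 0.5864, -0.2527])]
holes [ 0.5544 -0.2421]
sole [array([ 0.5252, -0.3109]), array([ 0.5721, -0.1696])]
corners c [ 0.5545 -0.2416]
[ 0.5545 -0.2416] [(np.float64(166.7), np.float64(0.033)), (np.float64(-139.6), np.float64(0.0324)), (np.float64(-15.0), np.float64(0.0334)), (np.float64(41.9), np.float64(0.033))]
[np.float64(0.5544880647082329), np.float64(-0.24154768916447955)] [(np.float64(166.8), np.float64(0.033)), (np.float64(-139.5), np.float64(0.0324)), (np.float64(-15.0), np.float64(0.0334)), (np.float64(41.8), np.float64(0.033))]
[ 0.5538 -0.2418] [(np.float64(166.1), np.float64(0.0323)), (np.float64(-139.0), np.float64(0.0317)), (np.float64(-14.4), np.float64(0.0341)), (np.float64(41.3), np.float64(0.0336))]
[(np.float64(-159.1), np.float64(0.028614963971375574)), (np.float64(149.3), np.float64(0.0300929585189879)), (np.float64(173.2), np.float64(0.028645461693033777))]
161.66807035312524 [array([ 22.1792, -18.0803,   0.0093]), array([29.3905,  6.4639,  0.0149]), array([28.0691, -5.7174,  0.0132])]
```

Collar centre is (0.5545,−0.2416), slots at about 13.4°, lugs at about −4°. Shifting over it and turning −0.304 about tool z.

```bash
python3 -m handwheel '[0,0,0,28.9,-0.9,0,20,0,0,0,28.9,-0.9,0,20,0,0,-0.102,0,0,15,20,0,0,-0.101,0,0,15,20,0,0,-0.101,0,0,15,20,0,0,0,0,0,10,20,0,0,0,0,0,0,20,0,0,0,0,0,0,20,0,0,0,0,0,0,20]'
python3 - <<'E'
from h import *
s=status.observe();R=np.array(s["tcp_rot"])
d=R.T@(np.array([.5545,-.2416,0])-[*s["tool_pos"][:2],0])*1e3
print(s["tool_pos"],np.degrees(np.arctan2(R[1,0],R[0,0])),d,s["contact_force"])
im=pic("wrist","w4.png",(220,120,420,320),3)
E
```

```text
time_s: 6.45
tool_pos: [0.5553, -0.2426, 0.1401]
tcp_rot: [[-1.0, 0.018, 0.002], [0.018, 1.0, -0.001], [-0.002, -0.001, -1.0]]
contact_force: [-0.4, -0.4, -1.5]
gripper_width: 0.0291
grip_force: 35.0
[ 0.55533612 -0.24258658  0.1401179 ] 178.99387834556973 [ 0.85330886  0.9717445  -0.00243977] [-0.40797562 -0.41098782 -1.45104942]
```

View pics/w4.png

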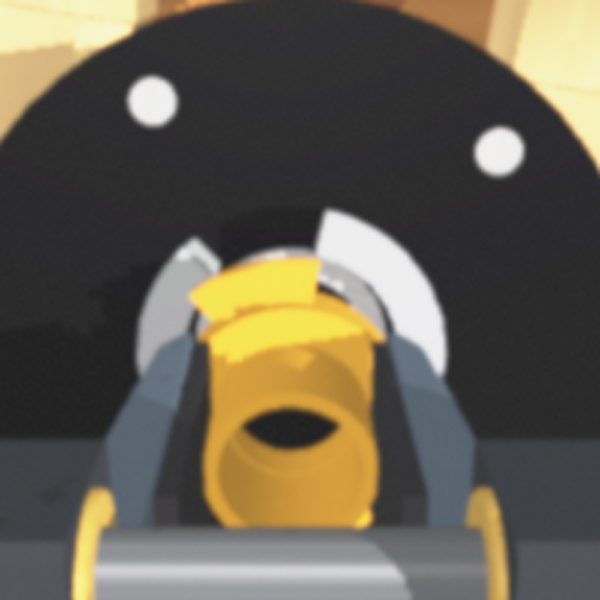

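Lugs look lined up with the slots (upper lug at (260,285), slot around (268,230)). Centring and descending gently.

```bash
python3 -m handwheel '[0,0,0,0.9,0.9,4,20,0,0,0,0,0,4,20,0,0,0,0,0,2,20,0,0,0,0,0,0,20]';  python3 -m handwheel '[0,0,0,0,0,1.5,20,0,0,0,0,0,1.5,20,0,0,0,0,0,0,20,0,0,0,0,0,0,20]'
```

```text
time_s: 6.9
tool_pos: [0.5536, -0.2413, 0.1283]
tcp_rot: [[-1.0, 0.017, -0.001], [0.017, 1.0, 0.001], [0.001, 0.001, -1.0]]
contact_force: [-0.1, -0.1, -1.2]
gripper_width: 0.029
grip_force: 35.0
time_s: 7.3
tool_pos: [0.5539, -0.2415, 0.1259]
tcp_rot: [[-1.0, 0.017, 0.0], [0.017, 1.0, 0.0], [-0.0, 0.0, -1.0]]
contact_force: [0.3, 0.8, -1.0]
gripper_width: 0.0287
grip_force: 35.0
```

```bash
python3 -m handwheel '[0,0,0,0,0,1,20,0,0,0,0,0,1,20,0,0,0,0,0,0,20,0,0,0,0,0,0,20]';  python3 -m handwheel '[0,0,0,0,0,1,20,0,0,0,0,0,1,20,0,0,0,0,0,0,20,0,0,0,0,0,0,20]'
```

```text
time_s: 7.7
tool_pos: [0.5538, -0.2417, 0.1238]
tcp_rot: [[-1.0, 0.017, -0.0], [0.017, 1.0, -0.0], [0.0, -0.0, -1.0]]
contact_force: [0.3, -1.4, -1.2]
gripper_width: 0.029
grip_force: 35.0
time_s: 8.1
tool_pos: [0.5537, -0.2416, 0.1218]
tcp_rot: [[-1.0, 0.017, -0.0], [0.017, 1.0, -0.0], [0.0, -0.0, -1.0]]
contact_force: [-1.5, -1.6, -1.1]
gripper_width: 0.0291
grip_force: 35.0
```

```bash
python3 -m handwheel '[0,0,0,0,0,1,20,0,0,0,0,0,1,20,0,0,0,0,0,0,20,0,0,0,0,0,0,20]';  python3 -m handwheel '[0,0,0,0,0,1,20,0,0,0,0,0,1,20,0,0,0,0,0,0,20,0,0,0,0,0,0,20]'
```

```text
time_s: 8.5
tool_pos: [0.5537, -0.2416, 0.12]
tcp_rot: [[-1.0, 0.017, -0.0], [0.017, 1.0, -0.0], [0.0, -0.0, -1.0]]
contact_force: [-2.8, -3.1, 1.5]
gripper_width: 0.0288
grip_force: 35.0
time_s: 8.9
tool_pos: [0.5537, -0.2416, 0.1187]
tcp_rot: [[-1.0, 0.017, 0.0], [0.017, 1.0, -0.0], [-0.0, -0.0, -1.0]]
contact_force: [-4.6, -2.3, 5.4]
gripper_width: 0.0292
grip_force: 35.0
```

Lugs are in the slots: the washer is felt at the right height. Easing the side load and pressing.

```bash
python3 -m handwheel '[0,0,0,0.5,-0.3,1,20,0,0,0,0,0,1,20,0,0,0,0,0,1,20,0,0,0,0,0,0,20,0,0,0,0,0,0,20]';  python3 -c "
from plant import status;s=status.observe();print(s['tool_pos'],s['contact_force'],s['ft_torque'])"; python3 -m handwheel '[0,0,0,0,0,1,20,0,0,0,0,0,1,20,0,0,0,0,0,0.7,20,0,0,0,0,0,0,20,0,0,0,0,0,0,20]';  python3 -c "
from plant import status;s=status.observe();print(s['tool_pos'],s['contact_force'],s['ft_torque'])"
```

```text
time_s: 9.4
tool_pos: [0.5537, -0.2416, 0.1163]
tcp_rot: [[-1.0, 0.017, 0.001], [0.017, 1.0, -0.0], [-0.001, -0.0, -1.0]]
contact_force: [-3.7, -0.6, 8.5]
gripper_width: 0.029
grip_force: 35.0
[ 0.55369286 -0.24164071  0.11630662] [-3.66349806 -0.57444682  8.4555531 ] [-0.16792503  0.67165098  0.01302271]
time_s: 9.9
tool_pos: [0.5537, -0.2416, 0.1141]
tcp_rot: [[-1.0, 0.017, 0.002], [0.017, 1.0, -0.0], [-0.002, -0.0, -1.0]]
contact_force: [-4.7, -0.7, 10.1]
gripper_width: 0.0291
grip_force: 35.0
[ 0.5537107  -0.24164049  0.11412113] [-4.6563488  -0.65947096 10.14760279] [-0.09608257  0.77574324 -0.0143302 ]
```

```bash
python3 -m handwheel '[0,0,0,0.5,0,0.6,20,0,0,0,0,0,0,20,0,0,0,0,0,0,20]' 40;  python3 -m handwheel '[0,0,0.08,0,0,0,20,0,0,0.08,0,0,0,20,0,0,0.08,0,0,0,20,0,0,0,0,0,0,20]';  python3 -c "
from plant import status;s=status.observe();print(s['tool_pos'],s['contact_force'],s['ft_torque'])"
```

```text
time_s: 10.2
tool_pos: [0.5537, -0.2417, 0.1138]
tcp_rot: [[-1.0, 0.017, 0.003], [0.017, 1.0, -0.0], [-0.003, -0.0, -1.0]]
contact_force: [-4.8, 0.8, 10.9]
gripper_width: 0.0291
grip_force: 40.0
time_s: 10.6
tool_pos: [0.5539, -0.2415, 0.1136]
tcp_rot: [[-0.967, 0.255, 0.003], [0.255, 0.967, -0.0], [-0.003, 0.001, -1.0]]
contact_force: [-3.8, 0.5, 9.5]
gripper_width: 0.0288
grip_force: 40.0
[ 0.5539041  -0.24152417  0.11361136] [-3.80666075  0.48537534  9.49717383] [-0.08610304  0.56641918 -0.02311051]
```

```bash
python3 -m handwheel '[0,0,0.1,0,0,0,20,0,0,0.1,0,0,0,20,0,0,0.1,0,0,0,20,0,0,0.1,0,0,0,20,0,0,0.1,0,0,0,20,0,0,0.1,0,0,0,20,0,0,0,0,0,0,20]';  python3 -c "
from plant import status;s=status.observe();print(s['tool_pos'],s['contact_force'],s['ft_torque'])"
```

```text
time_s: 11.3
tool_pos: [0.5546, -0.2412, 0.1137]
tcp_rot: [[-0.653, 0.757, 0.005], [0.757, 0.653, 0.0], [-0.003, 0.004, -1.0]]
contact_force: [-1.6, 0.3, 9.6]
gripper_width: 0.0291
grip_force: 40.0
[ 0.55458687 -0.24121449  0.113723  ] [-1.56437158  0.27618312  9.62567575] [ 0.06269223  0.32373977 -0.08009505]
```

```bash
python3 -m handwheel '[0,0,0.1,0,0,0,20,0,0,0.1,0,0,0,20,0,0,0.1,0,0,0,20,0,0,0.1,0,0,0,20,0,0,0.1,0,0,0,20,0,0,0.1,0,0,0,20,0,0,0.06,0,0,0,20,0,0,0,0,0,0,20]';  python3 -c "
from plant import status;s=status.observe();print(s['tool_pos'],s['contact_force'],s['ft_torque'])"
python3 -m handwheel '[0,0,0.03,0,0,0,20,0,0,0,0,0,0,20]';  python3 -c "
from plant import status;s=status.observe();print(s['tool_pos'],s['contact_force'],s['ft_torque'])"
```

```text
time_s: 12.1
tool_pos: [0.5551, -0.2416, 0.1139]
tcp_rot: [[-0.053, 0.999, 0.006], [0.999, 0.053, -0.001], [-0.001, 0.006, -1.0]]
contact_force: [-0.4, -0.7, 8.8]
gripper_width: 0.0291
grip_force: 40.0
[ 0.55511886 -0.24158544  0.11393138] [-0.39309373 -0.68152795  8.84217246] [-0.12677434  0.24690569 -0.04784105]
time_s: 12.3
tool_pos: [0.5551, -0.2417, 0.1139]
tcp_rot: [[-0.023, 1.0, 0.006], [1.0, 0.023, -0.001], [-0.001, 0.006, -1.0]]
contact_force: [-0.2, -0.3, 9.0]
gripper_width: 0.0288
grip_force: 40.0
[ 0.55513561 -0.24165769  0.11393593] [-0.16818844 -0.33886462  8.95277197] [-0.08738448  0.19553856  0.00040761]
```

```bash
for i in 1; do python3 -m handwheel '[0,0,0.03,0,0,0,20,0,0,0,0,0,0,20]' | sed -n 1p;  python3 -c "
from plant import status;s=status.observe();print(s['tcp_rot'][0][0],s['contact_force'],s['ft_torque'])"; done
python3 -m handwheel '[0,0,0.02,0,0,0,20,0,0,0,0,0,0,20]' | sed -n 1p;  python3 -c "
from plant import status;s=status.observe();print(s['tcp_rot'][0][0],s['contact_force'],s['ft_torque'])"
```

```text
time_s: 12.5
0.006771628781135715 [-0.90052683 -0.46215639  9.0733622 ] [-0.11306235  0.28010035  0.03687007]
time_s: 12.7
0.026460200553806587 [0.16496437 0.11181923 8.92037169] [-0.04617216  0.28533232  0.06202102]
```

```bash
python3 -m handwheel '[0,0,0.02,0,0,0,20,0,0,0,0,0,0,20]' | sed -n 1p;  python3 -c "
from plant import status;s=status.observe();print(s['tcp_rot'][0][0],s['contact_force'],s['ft_torque'])"
python3 -m handwheel '[0,0,0.02,0,0,0,20,0,0,0,0,0,0,20]' | sed -n 1p;  python3 -c "
from plant import status;s=status.observe();print(s['tcp_rot'][0][0],s['contact_force'],s['ft_torque'])"
```

```text
time_s: 12.9
0.046090181451149674 [-2.19675817  0.36004531 10.66921892] [-0.11623861  0.34349385  0.14000341]
time_s: 13.1
0.06584548465826914 [-2.14751442  0.26403165 10.69846922] [-0.08482654  0.47029947  0.1946587 ]
```

```bash
python3 -m handwheel '[0,0,0,0,0,-1,20,0,0,0,0,0,-1,20,0,0,0,0,0,0,20]' | sed -n 1,2p;  python3 -c "
from plant import status;s=status.observe();print(s['contact_force'],s['ft_torque'])"
python3 -m handwheel '[0,0,0,0,0,-1,20,0,0,0,0,0,-0.8,20,0,0,0,0,0,0,20]' | sed -n 1,2p;  python3 -c "
from plant import status;s=status.observe();print(s['contact_force'],s['ft_torque'])"
```

```text
time_s: 13.4
tool_pos: [0.5545, -0.2415, 0.1152]
[-0.93924337 -0.83234306  6.98102515] [-0.20181576  0.282539    0.12883288]
time_s: 13.7
tool_pos: [0.5544, -0.2415, 0.1166]
[0.32623755 0.6233191  6.54270891] [-0.06926591  0.05806762  0.12726233]
```

At −10.8 mm the washer force is 7–8 N, so the lugs are in the pockets. Letting go.

```bash
python3 -m handwheel '[0,0,0,0,0,0,34,0,0,0,0,0,0,50,0,0,0,0,0,0,60,0,0,0,0,0,0,60,0,0,0,0,0,-10,60,0,0,0,0,0,-30,60,0,0,0,-15,0,-40,60,0,0,0,-15,0,-40,60,0,0,0,0,0,0,60,0,0,0,0,0,0,60]'
python3 - <<'E'
from h import *
s=status.observe();im=pic("wrist","w5.png",(170,40,470,310),2.2)
pic("side","s5.png");print(cams.boxes_of("side","bush")[:4],cams.boxes_of("side","collar")[:2])
E
```

```text
time_s: 14.7
tool_pos: [0.5512, -0.2721, 0.2369]
tcp_rot: [[0.067, 0.998, 0.003], [0.998, -0.067, -0.001], [-0.001, 0.003, -1.0]]
contact_force: [0.7, 0.5, -0.7]
gripper_width: 0.0601
grip_force: 0.0
[{'centre': [322.6, 248.0], 'score': 0.96}, {'centre': [308.1, 382.5], 'score': 0.76}, {'centre': [393.2, 313.5], 'score': 0.71}, {'centre': [348.6, 121.6], 'score': 0.47}] [{'centre': [339.2, 142.0], 'score': 0.87}]
```

View pics/w5.png

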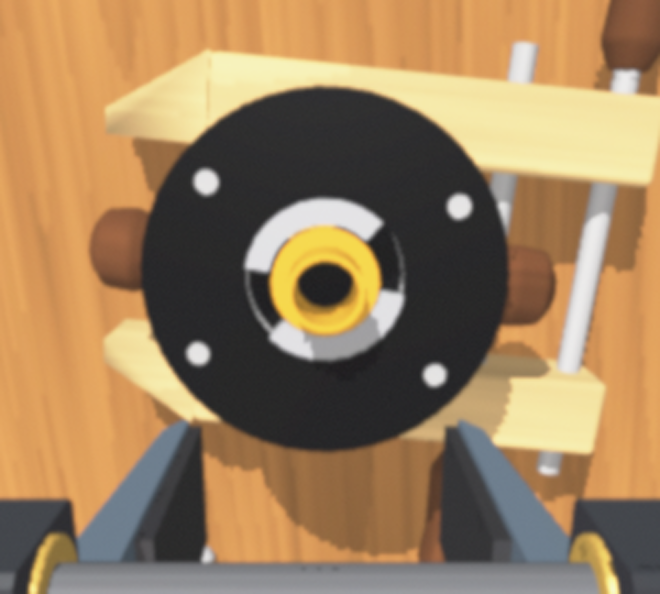

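The bush sits upright in the collar (325,283). Both slots are empty, so the lugs are under the lips, and the rise felt on easing matches the lock height. Handing in.

```bash
python3 -c "
from plant import job;print(job.close_job())"
```

```text
the job is handed in; nothing more can be done
None
```

I fitted the brass bush into the collar, turned it to the stop and let it spring up to the lock height; the job was handed in at about 15 s, and no verdict came back.

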